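# Unclamp the test fixture and load it on the chuck

### The arm

A 6-joint arm with a two-finger parallel gripper is mounted at the origin on the work surface. World frame = base frame: x ahead of the robot, y to its left, z up, the work surface at z = 0. Lengths are in m, angles in rad, forces in N, time in s.
With the tool pointing down it reaches from about 0.325 to 0.775 m from the base axis. Payload 5.5 kg.
Tool frame: the origin (TCP) lies midway between the tips of the shut fingers; the grasp point (between the pads) lies 19 mm behind it; z points along the fingers, x is the direction in which the jaws open and shut, and the axes are right-handed (so a half turn about z gives the same grasp; the last joint's range is limited). The gripper opens to 85 mm and grips with 20 to 120 N. Pads are 22 mm wide; open, the fingers measure 114 mm over their backs; the gripper's body (76 mm by 85 mm) begins 54 mm behind the grasp point. The pads swing forward as they close: fully open they stand 13 mm farther back than shut.
Start: joints at [1.247, 0.091, 1.231, -0, 1.82, -0.057], TCP at [0.158, 0.579, 0.231] pointing down, gripper open.
Joint ranges: [-2.87, 2.87], [-0.86, 2.18], [0.17, 2.46], [-1.51, 4.65], [0.06, 2.69], [-2.65, 2.65]. Speed limits (rad/s): [2.57, 2.57, 3.01, 3.14, 3.14, 3.14].

### API

Orientations are given as a rotation vector (axis times angle).
In Python, from cell import r gives the robot as it stands. The module is installed in compiled form; this text tells all that it offers.
- The arm moves only by the tool servo_tool, never from a script. Its argument "targets" is a list of rows, each a list of 3 entries, a list of its own where there are three numbers: the turn, a rotation vector about the tool's x, y, z in degrees, then the shift along the tool's x, y, z in cm, then the gripper's target within -1 to 1 (shut at 1, half-way at 0, fully open at -1). In form: [[[wx, wy, wz], [tx, ty, tz], hand], ...]. A call has 1 to 20 rows; each row is the pose to reach, as a shift and turn from the pose measured when the call began, along the tool's axes at that moment; what a row does not reach only later rows make up. A row lasts 1/8 s, in which the tool goes at most 62.5 mm and 10.7 degrees, less where a joint would pass 70% of its speed; a pose out of reach is approached as far as the arm can. A call with a gripper value outside its range is refused whole. The fingers move at their own pace and stop on an object; "force" is the grip in N (left out, the last holds). Time passes only in rows, so rows that repeat a pose let the fingers close. It gives the time, the measured TCP pose, the force and the opening at its end, in the units of the state.
- r.state(): the state, without advancing time (a new reading comes with each control period).
- r.grab_frame(name): name is "side" or "top"; returns a dict with "pixels" (480x640x3 uint8, red, green, blue), "fx", "fy", "cx", "cy" (pixels), "T" (4x4, takes a point from camera to world coordinates). Camera axes: x right, y down, z forward; pixel columns grow to the right and rows downward; lengths in m; the calibration is good to about 2 mm. A picture is of the moment at which its call begins. There is no depth.
- r.finish_job(): hands the job in, once; it reports no verdict.
The state is a dict: "time_s": time; "joint_positions": joint angles; "qvel": joint speeds; "tau": joint torques, N m; "eef_pos": TCP position; "eef_rot": TCP orientation; "wrist_force": force on the tool from outside, world axes, zero at the start; "moment": the same for the moment, N m; "gripper_width": opening from 0.0 (shut) to 1.0 (fully open).
Only numpy, scipy, OpenCV 4.12 (cv2) and the standard library are available. Lean on these libraries where they do the work, as an engineer would, in place of code of your own. Each camera call takes 0.05 s, during which the arm holds its last target.

### The job

The device test fixture is held in the ratchet bar clamp: lift the clamp's pawl by its tail, slide the moving jaw right back to its stop and let the pawl down again. Then take the fixture out and set it down gently, without letting it drop, flat and centred on the round chuck of the stage. Leave the other things on the bench where they are.

Things in the scene. Friction and masses are not known exactly. Their poses are not given: they have to be found in the camera images.
- clamp: Ratchet bar clamp fixed to the bench: aluminium base 258 x 90 x 10 mm (x -140 to 118), on it a steel bar 30 mm wide, top at 32 mm, and at one end a dark fixed jaw, top at 78 mm. Origin on the bench under the bar's centre line; +x along the bar to the fixed jaw (its face at x = 92 mm), z up. The bar's rear half is a saw-tooth rack (8 mm pitch) that stops the jaw going back while the pawl is down
- jaw_face (a point): Middle of the clamping face of the moving jaw (dark steel, 64 mm wide, 20 mm thick, top at 81 mm) that slides on the bar. A 5 mm lip on its top edge laps over the fixture's end, so the fixture cannot be lifted until the jaw is back. Axes as the clamp's
- jaw (a joint): Travel of the moving jaw in m: 0 clamped on the fixture, grows as the jaw slides back (clamp -x), meets its stop at 0.048. Sliding takes about 3 N; it stays where it is left
- pawl (a joint): Angle of the pawl in rad: 0 down in the rack, grows as its tail is lifted, at most 0.6; above 0.09 its tooth is clear and the jaw can be drawn back by the tail itself. The pawl is a steel arm hinged on the moving jaw, on a level pin across the bar 66 mm in front (+x) of the tail's middle and 31 mm below it (pawl down). Its spring lets it down when freed (about 2 N at the tail)
- pawl_tab (a point): Middle of the pawl's tail, an upright steel thumb-piece 14 mm long (x), 12 mm thick (y), 31 mm high at the rear end of the pawl arm, free on both sides; it rides with the jaw and tilts with the pawl. With the pawl down this point is 66 mm above the bench and, at jaw 0, at clamp x = -100 mm; the tail's top is 13 mm higher. Axes as the clamp's when the pawl is down
- fixture_center (a point): Centre (half-way up) of the loose device test fixture, an aluminium box 100 x 46 x 42 mm (x, y, z), about 0.36 kg, two thin brass connectors standing 11 mm above its top, 37 mm from the centre along x. At the start it lies on the bar between the jaws, x along the bar, underside at 32 mm, its long sides overhanging the bar: grip it across the 46 mm at mid-length
- chuck: Manual stage with a round chuck, fixed to the bench: stacked plates 130 mm square carry a flat aluminium disc 150 mm in diameter with fine ring grooves. Origin on the bench under the disc's centre, z up
- chuck_top (a point): Centre of the chuck's flat top, 62 mm above the bench
- tweezers: Steel tweezers, 135 mm long, 7 mm high, lying beside the clamp on the robot's side; leave alone
- positioner: Probe positioner, a stack of small slides 60 x 50 x 70 mm standing next to the stage; leave alone
- screwdriver: Screwdriver, 170 mm, lying on the other side of the clamp; leave alone
- bottle: White bottle, 64 mm in diameter, 150 mm high, at the back; leave alone
Mind the look-alikes: they are no part of the job. What is shaped like the part that bears fixture_center but purple is not meant.

How it is judged:
On the way, in this order (a step that is already met when the one before it is completed fails the run):
1. the pawl is lifted clear of the rack (value of joint pawl above 0.085 rad), for 0.1 s.
2. the jaw is slid back to its stop (value of joint jaw above 0.04 m), for 0.1 s.
At the end, for the whole second after the job is handed in: The jaw is back at its stop (jaw at 0.038 m or more) with the pawl let down (below 0.12 rad), and the fixture lies at rest on the chuck, right way up and flat within 0.06 rad, its centre within 15 mm of the chuck's centre (value of joint jaw above 0.038 m and value of joint pawl below 0.12 rad and horizontal distance between fixture_center and chuck_top below 0.015 m and z of fixture_center in the frame of chuck_top between 0.018 and 0.024 m and angle between fixture_center's own z axis and vertical below 0.06 rad and linear speed of fixture below 0.02 m/s); the robot touches nothing.
It fails at once if the fixture is pulled up out of the clamp while the jaw still laps over it (value of joint jaw below 0.005 m and z of fixture_center in the frame of clamp above 0.064 m).
It fails at once if the fixture is let drop (falls free by more than about 6 mm) (contact force between the fingers and fixture below 0.05 N and linear speed of fixture above 0.36 m/s).
It fails at once if the chuck is struck or pressed hard (over 50 N) (contact force between anything else and chuck above 50 N).
It fails at once if another thing on the bench is disturbed (moved more than 25 mm) (distance of any of tweezers, positioner, screwdriver, bottle from where it was at the start of the episode above 0.025 m).
It also fails if it takes over 58 s, if anything falls off the work surface, if the arm or the gripper's body presses on something with over 40 N, if the wrist force passes 120 N, or if a joint passes its speed limit or range.

## Working session

There is one attempt and no reset: what is moved stays moved. The work goes in short steps, Python scripts to look and compute and a tool call to move; the robot and the scene stay as the last step left them, time stands still between calls to the robot, and variables do not carry over. Pictures are saved under pics/ and viewed, and the job is handed in when it is done.

Besides the shell and the picture viewer there is one more tool, called in YAML: its name, and indented under it one key for each argument. servo_tool: Moves the arm, as the interface text tells. Its arguments: {"type":"object","properties":{"targets":{"type":"array","items":{"type":"array"}},"force":{"type":"number"}},"required":["targets"]}

```bash
mkdir -p pics
python3 - <<'E'
from cell import r
import cv2,pickle
s=r.state();print(s)
for n in("top","side"):
    f=r.grab_frame(n);pickle.dump(f,open(f"{n}0.pkl","wb"));cv2.imwrite(f"pics/{n}0.png",f["pixels"][:,:,::-1]);print(n,f["fx"],f["fy"],f["cx"],f["cy"],f["T"].round(4).tolist())
E
```

```text
{'time_s': 0.0, 'joint_positions': array([ 1.24725089e+00,  9.18736517e-02,  1.23193349e+00,  2.12970324e-05,
        1.81978359e+00, -5.67241204e-02]), 'qvel': array([ 1.35791590e-05, -1.22545496e-03, -1.74416996e-03, -7.29192101e-04,
       -1.89032963e-03,  1.10066859e-03]), 'tau': array([ 6.63856226e-04, -4.58708024e+01, -4.18040442e+01, -9.99400004e-05,
        1.07972481e-02,  4.82118708e-06]), 'eef_pos': array([0.15811648, 0.57849053, 0.23011513]), 'eef_rot': array([ 2.49630451,  1.90555253, -0.00261601]), 'wrist_force': array([0.50043338, 0.04982161, 0.39050333]), 'moment': array([-0.03731582, -0.05174632, -0.02030441]), 'gripper_width': 1.0009191152733066}
top 487.97936865274295 487.97936865274295 327.774411289894 237.75905795150055 [[0.0226, -0.9832, 0.1813, 0.3962], [-0.9996, -0.0194, 0.0194, 0.0828], [-0.0156, -0.1817, -0.9832, 1.0698], [0.0, 0.0, 0.0, 1.0]]
side 483.90666319869507 483.90666319869507 310.7098756757049 240.3045866151741 [[0.7375, -0.4552, 0.4989, 0.03], [-0.6754, -0.5049, 0.5376, -0.4933], [0.0072, -0.7334, -0.6798, 0.7898], [0.0, 0.0, 0.0, 1.0]]
```

View pics/top0.png

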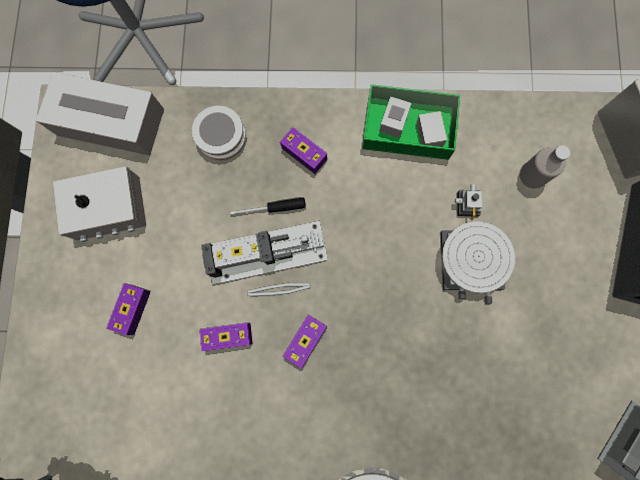

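View pics/side0.png

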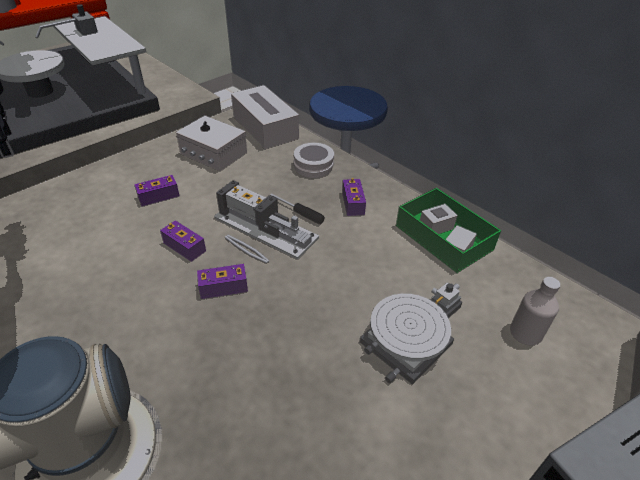

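The clamp is at about (265,252) in top, with its fixed jaw at the left (208,258), the moving jaw at (265,247) and the pawl/rack to the right near (305,242). Chuck centre is about (479,256) in top and (410,323) in side. Candidates for the fixture are the aluminium box in the clamp at (237,250), and purple ones at (303,150), (128,310), (226,337) and (305,341). Only the aluminium one in the clamp fits. I'll enlarge it to confirm.

```bash
cat > h.py <<'E'
import numpy as np,cv2,pickle
from scipy.spatial.transform import Rotation as R
def ray(f,u,v):
    T=f["T"];d=T[:3,:3]@np.array([(u-f["cx"])/f["fx"],(v-f["cy"])/f["fy"],1]);return T[:3,3],d
def plane(f,u,v,z):
    o,d=ray(f,u,v);return o+d*(z-o[2])/d[2]
def proj(f,p):
    c=np.linalg.inv(f["T"])@np.append(p,1);return c[0]/c[2]*f["fx"]+f["cx"],c[1]/c[2]*f["fy"]+f["cy"]
def tri(f,a,g,b):
    o1,d1=ray(f,*a);o2,d2=ray(g,*b)
    A=np.c_[d1,-d2];t=np.linalg.lstsq(A,o2-o1,rcond=None)[0];p=o1+d1*t[0];q=o2+d2*t[1];return (p+q)/2,np.linalg.norm(p-q)
def crop(f,x0,y0,w,h,k,name):
    im=f["pixels"][y0:y0+h,x0:x0+w,::-1];im=cv2.resize(im,None,fx=k,fy=k,interpolation=cv2.INTER_CUBIC)
    for i in range(0,w,10):
        cv2.putText(im,str(x0+i),(i*k,8),0,.3,(0,0,255),1);cv2.line(im,(i*k,10),(i*k,14),(0,0,255),1)
    for i in range(0,h,10):
        cv2.putText(im,str(y0+i),(0,i*k+3),0,.3,(0,0,255),1)
    cv2.imwrite(f"pics/{name}.png",im)
def load(n): return pickle.load(open(n+".pkl","rb"))
E
python3 - <<'E'
from h import *
crop(load("top0"),195,210,140,80,5,"tc")
crop(load("side0"),205,165,125,95,6,"sc")
E
```

```text
(no output)
```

View pics/tc.png

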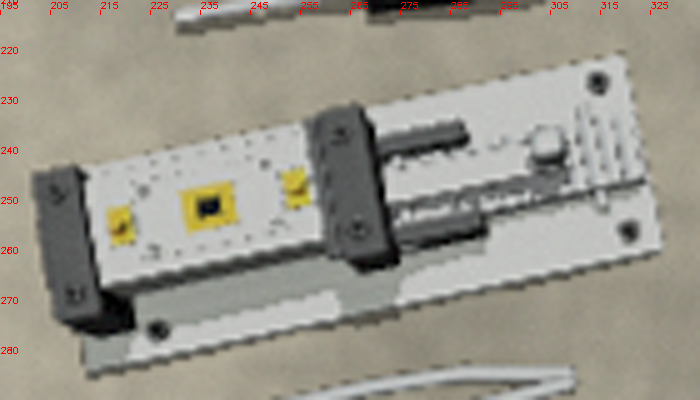

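View pics/sc.png

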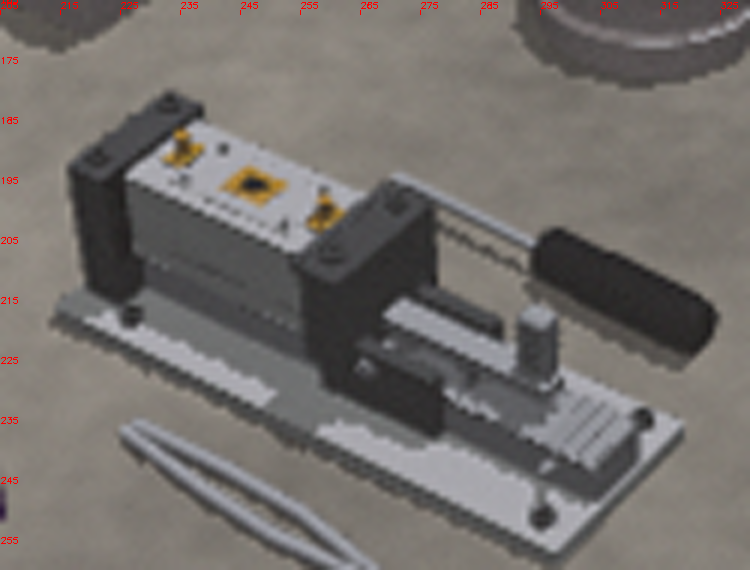

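Run:
```python
from h import *
t=load("top0");s=load("side0")
rf=plane(t,319.6,220.9,.01);rn=plane(t,327.0,259.2,.01);fn=plane(t,213,285,.01)
print("T rear far/near, front near",rf,rn,fn,np.linalg.norm(rf-rn),np.linalg.norm(rn-fn))
# side: rear far (685,427), rear near(560,560), front near (50,318)
S=lambda u,v:(u/6+205,v/6+165)
rf2=plane(s,*S(684,427),.01);rn2=plane(s,*S(562,557),.01);fn2=plane(s,*S(52,316),.01)
print("S",rf2,rn2,fn2,np.linalg.norm(rf2-rn2),np.linalg.norm(rn2-fn2))
for a,b,c in((rf,rn,fn),(rf2,rn2,fn2)):
    ex=(c-b)[:2];ex/=np.linalg.norm(ex);m=(a+b)[:2]/2
    print("yaw",np.degrees(np.arctan2(ex[1],ex[0])),"origin",m+0.14*ex)
    ey=(a-b)[:2]; print("yaw from y",np.degrees(np.arctan2(ey[1],ey[0]))-90+180)
print("tail top tri",tri(t,(304.6,236.4),s,(294.7,217.2)))
print("tail top planes",plane(t,304.6,236.4,.079),plane(s,294.7,217.2,.079))
# fixture yellow centre pad, z=.074
def yel(f,x0,y0,x1,y1):
    hsv=cv2.cvtColor(f["pixels"],cv2.COLOR_RGB2HSV);m=cv2.inRange(hsv,(15,120,120),(35,255,255));k=np.zeros_like(m);k[y0:y1,x0:x1]=m[y0:y1,x0:x1];return k
for f,b in((t,(205,215,270,275)),(s,(215,180,275,210))):
    m=yel(f,*b);n,l,st,c=cv2.connectedComponentsWithStats(m)
    for i in range(1,n):
        if st[i,4]>3:print("yel",c[i],st[i],plane(f,*c[i],.074))
# chuck
for n,f,b in(("top",t,(435,215,525,310)),("side",s,(360,285,460,370))):
    g=cv2.cvtColor(f["pixels"],cv2.COLOR_RGB2HSV);m=((g[...,2]>165)&(g[...,1]<30)).astype(np.uint8)*255
    k=np.zeros_like(m);k[b[1]:b[3],b[0]:b[2]]=m[b[1]:b[3],b[0]:b[2]]
    k=cv2.morphologyEx(k,cv2.MORPH_CLOSE,np.ones((5,5)))
    c=max(cv2.findContours(k,0,2)[0],key=cv2.contourArea);c=cv2.convexHull(c)
    P=np.array([plane(f,*q[0],.062)[:2] for q in c],np.float32)
    (cx,cy),rad=cv2.minEnclosingCircle(P);print(n,"chuck",cx,cy,rad,cv2.fitEllipse(P))
crop(t,430,180,100,130,6,"tch");crop(s,350,270,120,120,6,"sch")
```

```text
T rear far/near, front near [0.62934121 0.12276464 0.01      ] [0.54379428 0.10434259 0.01      ] [0.48204889 0.35131064 0.01      ] 0.08750799296136817 0.254569662693977
S [0.62697663 0.12090152 0.01      ] [0.54227321 0.09846465 0.01      ] [0.47887689 0.3465367  0.01      ] 0.08762466673064333 0.25604459626854037
yaw 104.03698137412105 origin [0.55261101 0.24937313]
yaw from y 102.15273606620634
yaw 104.33546225302713 origin [0.5499611  0.24532386]
yaw from y 104.83620073242692
tail top tri (array([0.57981028, 0.15134536, 0.07713172]), np.float64(0.003137313853799445))
tail top planes [0.58077426 0.15033943 0.079     ] [0.5769571  0.15038341 0.079     ]
yel [253.92857143 247.25      ] [252 244   5   8  28] [0.55676062 0.25507306 0.074     ]
yel [236.46551724 250.89655172] [232 247  10   9  58] [0.54838618 0.29094236 0.074     ]
yel [218.73076923 254.80769231] [217 252   5   7  26] [0.53946119 0.32728259 0.074     ]
yel [236.6 190. ] [235 189   4   3   5] [0.5430406  0.32779011 0.074     ]
yel [246.81818182 195.45454545] [243 193   9   6  22] [0.54844321 0.29360513 0.074     ]
yel [258.66666667 201.33333333] [257 200   5   3   6] [0.55558519 0.25643272 0.074     ]
top chuck 0.5505006909370422 -0.21266299486160278 0.07620272040367126 ((0.5502868890762329, -0.21150657534599304), (0.1488446295261383, 0.1495487540960312), 14.352225303649902)
side chuck 0.5485054850578308 -0.21056799590587616 0.07400265336036682 ((0.5484334230422974, -0.21053551137447357), (0.1462116837501526, 0.147274911403656), 177.8116912841797)
```

View pics/tch.png

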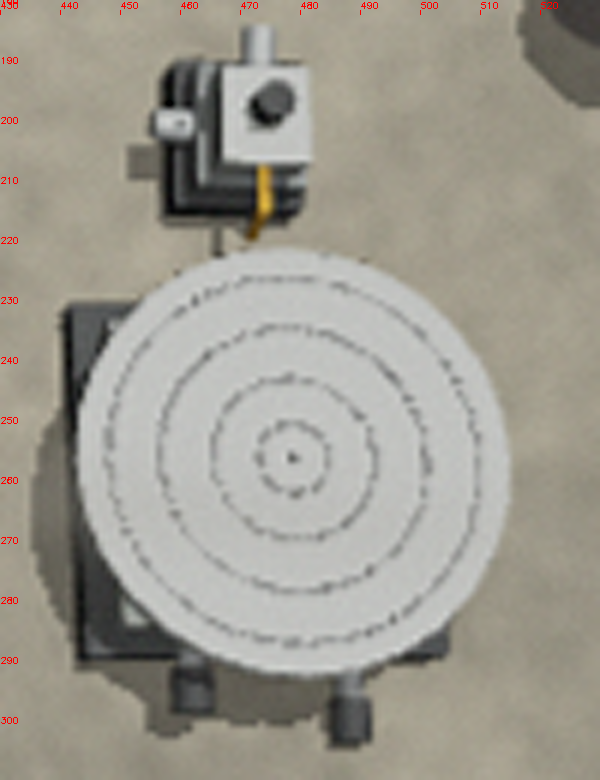

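View pics/sch.png

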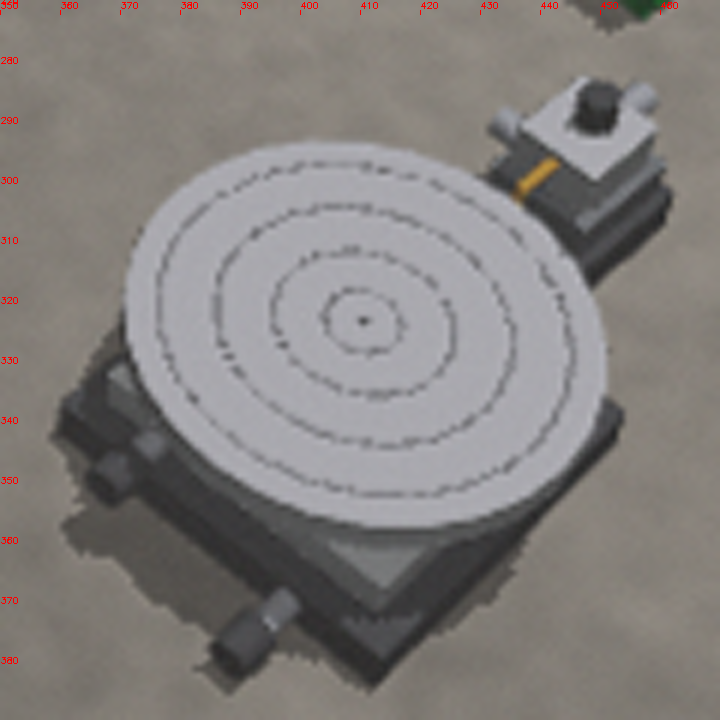

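Chuck centre ≈ (0.549,-0.211). The clamp yaw is about 103°, fixture centre ≈ (0.5485,0.292), tail ≈ (0.579,0.151). The crop shows the clamped box is aluminium with yellow connectors, so that is the one meant. Next I'll work out the move above the tail.

```bash
cat >> h.py <<'E'
def go(p,ang,tilt=0,tx=None):
    """print tool shift (cm) & turn (deg). ang: world angle of tool x (deg); tilt: extra turn about tool x (deg)"""
    from cell import r
    s=r.state();R0=R.from_rotvec(s["eef_rot"])
    Rt=R.from_euler("z",ang,degrees=True)*R.from_euler("x",180,degrees=True)*R.from_euler("x",tilt,degrees=True)
    w=(R0.inv()*Rt).as_rotvec(degrees=True);t=R0.inv().apply(np.array(p)-s["eef_pos"])*100
    print("turn",w.round(2),"shift",t.round(2),"pos",s["eef_pos"].round(4),"F",s["wrist_force"].round(1),"w",round(s["gripper_width"],3),"t",round(s["time_s"],2))
E
python3 - <<'E'
from h import *
go((.579,.151,.12),13.2)
E
```

```text
turn [5.000e-02 1.000e-01 6.152e+01] shift [-30.13  51.87  11.07] pos [0.1581 0.5785 0.2302] F [-0.7 -0.2 -0.2] w 1.002 t 0.1
```

servo_tool:
  targets:
    - [[0,0,10],[-5,8.6,0],0.2]
    - [[0,0,20],[-10,17.2,0],0.2]
    - [[0,0,30],[-15,26,0],0.2]
    - [[0,0,40],[-20,34.5,0],0.2]
    - [[0,0,50],[-25,43,2],0.2]
    - [[0,0,61.5],[-30.1,51.9,6],0.2]
    - [[0,0,61.5],[-30.1,51.9,11],0.2]
    - [[0,0,61.5],[-30.1,51.9,11],0.2]
    - [[0,0,61.5],[-30.1,51.9,11],0.2]
    - [[0,0,61.5],[-30.1,51.9,11],0.2]
    - [[0,0,61.5],[-30.1,51.9,11],0.2]
  force: 40

```text
time_s: 1.48
eef_pos: [0.5796, 0.1477, 0.1166]
eef_rot: [3.119, 0.354, -0.011]
wrist_force: [-0.2, -0.1, 0.5]
gripper_width: 0.398
```

Run:
```python
from h import *
from cell import r
go((.579,.151,.05),13.2)
f=r.grab_frame("top");g=r.grab_frame("side")
pickle.dump(f,open("top1.pkl","wb"));pickle.dump(g,open("side1.pkl","wb"))
crop(f,215,170,140,100,5,"t1");crop(g,205,135,130,110,6,"s1")
```

```text
turn [ 0.12  0.41 -0.26] shift [ 0.07 -0.35  6.66] pos [0.5796 0.1477 0.1166] F [-0.2 -0.1  0.5] w 0.398 t 1.48
```

View pics/s1.png

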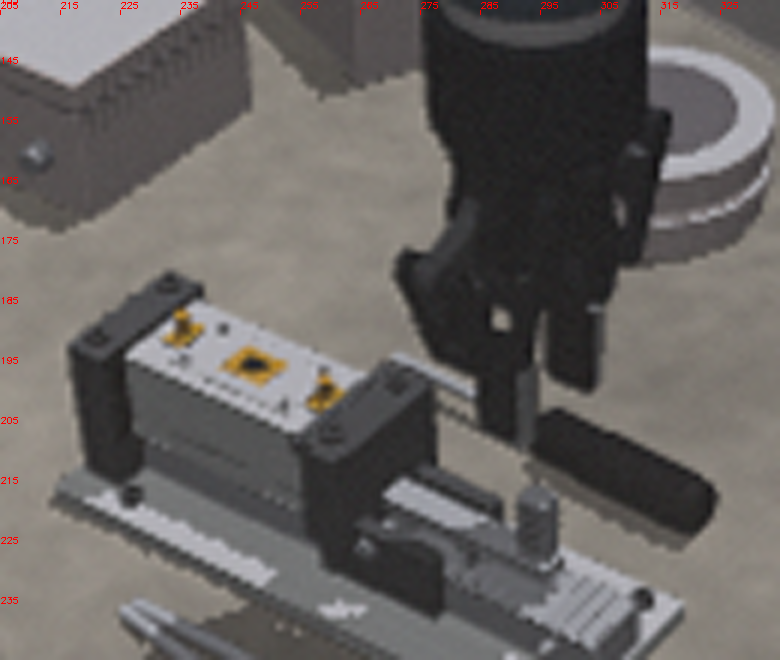

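View pics/t1.png

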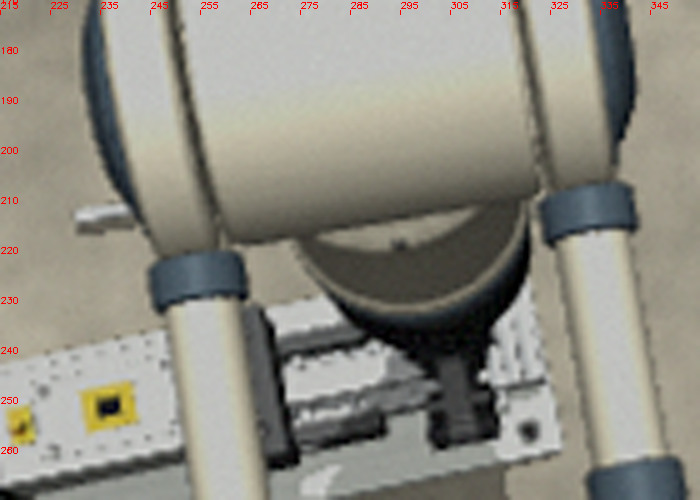

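The gripper is above the tail. In side, the finger tips are at (288,208) and (303,199), with the tail between and below them at (295,217). I'll go down to z 0.05.

servo_tool:
  targets:
    - [[0,0,0],[0,-0.35,2],0.2]
    - [[0,0,0],[0,-0.35,4.5],0.2]
    - [[0.1,0.3,0],[0.1,-0.35,6.6],0.2]
    - [[0.1,0.3,0],[0.1,-0.35,6.6],0.2]
    - [[0.1,0.3,0],[0.1,-0.35,6.6],0.2]

```text
time_s: 2.2
eef_pos: [0.5789, 0.1552, 0.0546]
eef_rot: [-3.12, -0.361, -0.005]
wrist_force: [-0.2, -0.3, 0.1]
gripper_width: 0.399
```

Run:
```python
from h import *
from cell import r
go((.579,.151,.05),13.2)
g=r.grab_frame("side");f=r.grab_frame("top")
crop(f,215,170,140,100,5,"t2");crop(g,255,165,80,80,8,"s2")
```

```text
turn [-0.05 -0.19  0.01] shift [-0.09  0.41  0.46] pos [0.5789 0.1552 0.0546] F [-0.2 -0.3  0.1] w 0.399 t 2.2
```

View pics/s2.png

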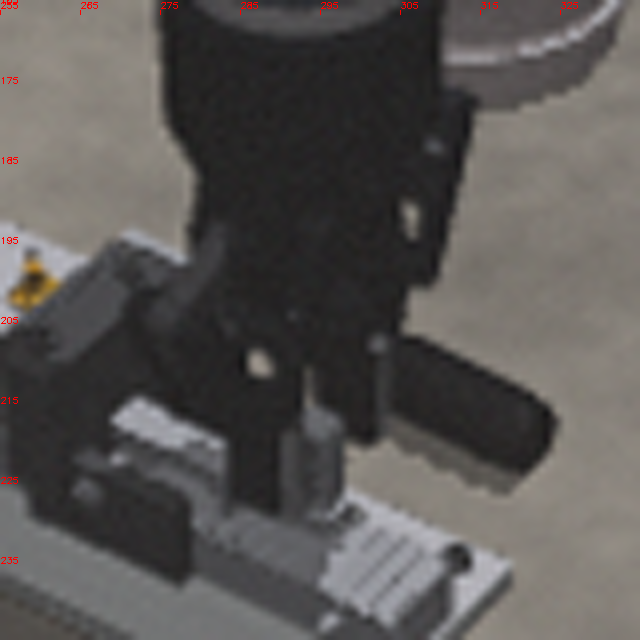

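View pics/t2.png

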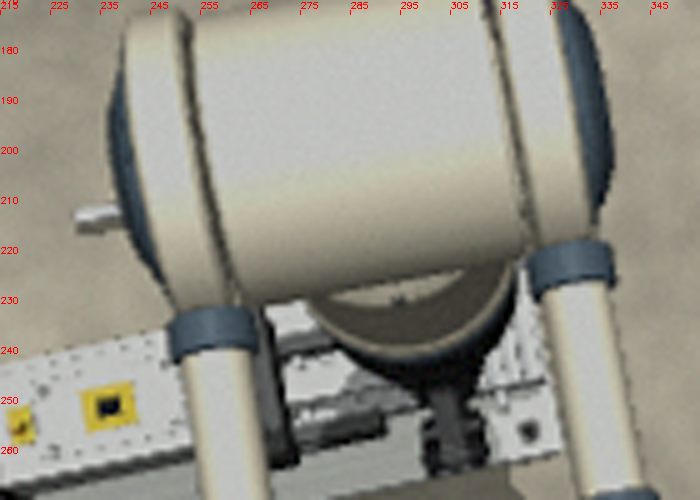

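Run:
```python
from h import *
go((.579,.151,.05),13.2)
```

```text
turn [-0.04 -0.27 -0.02] shift [-0.15  0.37  0.53] pos [0.5796 0.1549 0.0553] F [ 0.2 -1.   0.2] w 0.402 t 2.3
```

servo_tool:
  targets:
    - [[0,0,0],[-0.1,0.4,0.5],0.2]
    - [[0,0,0],[-0.1,0.4,0.5],0.2]
    - [[0,0,0],[-0.1,0.4,0.5],0.2]

```text
time_s: 2.68
eef_pos: [0.5796, 0.1507, 0.0504]
eef_rot: [-3.12, -0.36, -0.007]
wrist_force: [0.1, 0.7, 0.6]
gripper_width: 0.405
```

Run:
```python
from h import *
go((.579,.151,.05),13.2)
from cell import r
print(r.state()["qvel"].round(3))
g=r.grab_frame("side")
crop(g,255,165,80,80,8,"s3")
```

```text
turn [-0.05 -0.27 -0.04] shift [-0.05 -0.05  0.04] pos [0.5796 0.1507 0.0504] F [0.1 0.7 0.6] w 0.405 t 2.67
[ 0.001  0.001 -0.    -0.    -0.002 -0.001]
```

View pics/s3.png

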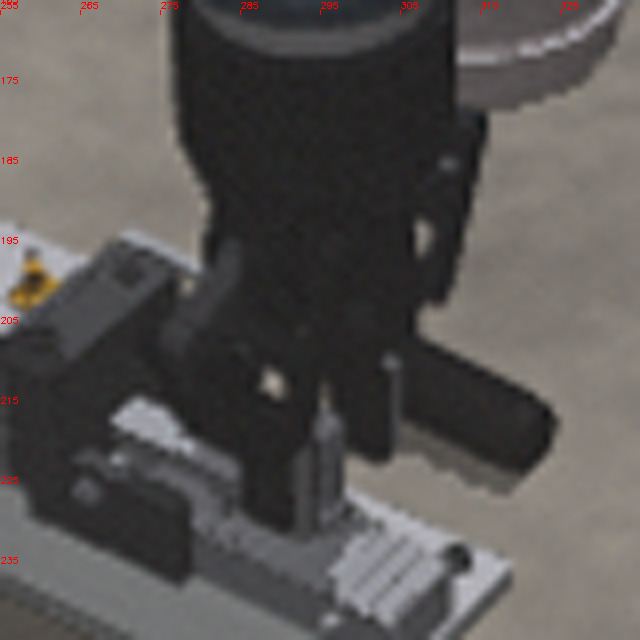

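The tail at (296,220) is between the two pads. I'll close on it.

servo_tool:
  targets:
    - [[0,0,0],[0,0,0],1]
    - [[0,0,0],[0,0,0],1]
    - [[0,0,0],[0,0,0],1]
    - [[0,0,0],[0,0,0],1]
    - [[0,0,0],[0,0,0],1]
  force: 40

```text
time_s: 3.35
eef_pos: [0.5784, 0.1503, 0.0504]
eef_rot: [-3.12, -0.36, -0.002]
wrist_force: [-5.7, -2.0, 3.6]
gripper_width: 0.133
```

Run:
```python
from h import *
go((.579,.151,.05),13.2)
from cell import r
g=r.grab_frame("side")
crop(g,255,165,80,80,8,"s4")
# plan arc: tail grasp point G, rotation th, tool tilt
a=np.radians(103.2);ex=np.array([np.cos(a),np.sin(a),0]);ez=np.array([0,0,1.])
P0=np.array(r.state()["eef_pos"]);G=P0+ez*.019
pin=G+ex*.066-ez*(.031+G[2]-.066)
d=G-pin;u=d@ex;w=d[2]
for th in(.05,.1,.15,.2,.25):
    c,s_=np.cos(th),np.sin(th)
    print(th,"dx,dz grasp mm",1e3*(u*c+w*s_-u),1e3*(-u*s_+w*c-w))
    T=P0-pin;U,W=T@ex,T[2]
    print("   tcp rigid",1e3*(U*c+W*s_-U),1e3*(-U*s_+W*c-W))
R0=R.from_rotvec(r.state()["eef_rot"]);print("ex in tool",R0.inv().apply(ex).round(3))
# which sign of tool-x turn tips tool z toward -ex (top forward)
for sg in(1,-1):print(sg,(R0*R.from_rotvec([sg*.2,0,0])).apply([0,0,1])@ex)
```

```text
turn [-0.03 -0.1  -0.04] shift [ 0.07 -0.05  0.05] pos [0.5784 0.1503 0.0504] F [-5.7 -2.   3.6] w 0.133 t 3.35
0.05 dx,dz grasp mm 1.8041311492487389 3.2555749943211505
   tcp rigid 0.8545269331058508 3.279320046816789
0.1 dx,dz grasp mm 3.7687185380621546 6.416912391539929
   tcp rigid 1.8718836217724162 6.511833251257436
0.15 dx,dz grasp mm 5.888851721105537 9.476110494555975
   tcp rigid 3.049527204107158 9.689460013771175
0.2 dx,dz grasp mm 8.159231469565306 12.425522901311346
   tcp rigid 4.384514184459149 12.804257922327755
0.25 dx,dz grasp mm 10.574183016461221 15.25777761681342
   tcp rigid 5.873507790625288 15.848441604311168
ex in tool [-0.001 -1.     0.001]
1 0.19922050457357268
-1 -0.19811802511043947
```

View pics/s4.png

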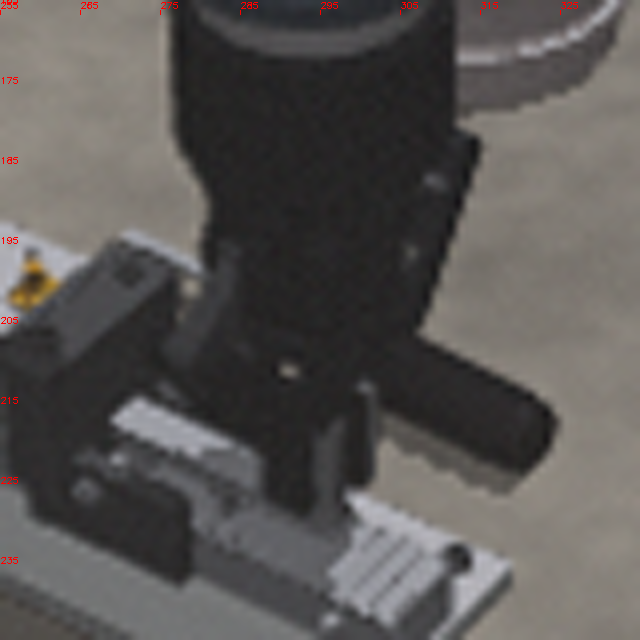

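The pads are on the tail (opening 0.133, about 11 mm). Now I lift along the pawl's arc to 0.2 rad.

servo_tool:
  targets:
    - [[-2.9,0,0],[0,-0.09,-0.33],1]
    - [[-5.7,0,0],[0,-0.19,-0.65],1]
    - [[-8.6,0,0],[0,-0.3,-0.97],1]
    - [[-11.5,0,0],[0,-0.44,-1.28],1]
    - [[-11.5,0,0],[0,-0.44,-1.28],1]
    - [[-11.5,0,0],[0,-0.44,-1.28],1]

```text
time_s: 4.15
eef_pos: [0.5772, 0.1546, 0.0632]
eef_rot: [2.925, 0.337, 0.035]
wrist_force: [-2.9, -0.5, 2.5]
gripper_width: 0.13
```

Run:
```python
from h import *
go((.579,.151,.05),13.2)
from cell import r
g=r.grab_frame("side")
crop(g,255,165,80,80,8,"s5")
R0=R.from_rotvec(r.state()["eef_rot"]);a=np.radians(103.2);print("-ex in tool",R0.inv().apply([-np.cos(a),-np.sin(a),0]).round(3))
```

```text
turn [11.39 -0.06 -0.05] shift [0.09 0.13 1.37] pos [0.5772 0.1546 0.0632] F [-2.9 -0.5  2.5] w 0.13 t 4.15
-ex in tool [0.001 0.98  0.197]
```

View pics/s5.png

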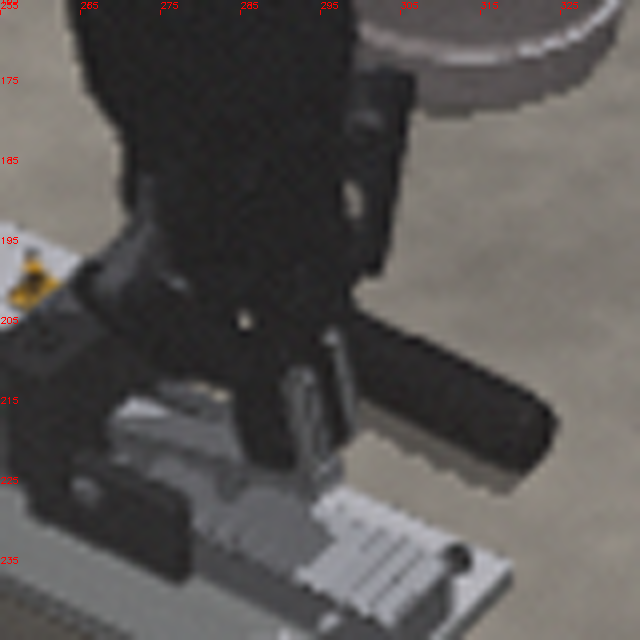

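The pawl arm is up and the tail still gripped. Now I draw it back about 49 mm along the bar.

servo_tool:
  targets:
    - [[0,0,0],[0,0.5,0.1],1]
    - [[0,0,0],[0,1,0.2],1]
    - [[0,0,0],[0,1.6,0.32],1]
    - [[0,0,0],[0,2.2,0.44],1]
    - [[0,0,0],[0,2.8,0.56],1]
    - [[0,0,0],[0,3.4,0.68],1]
    - [[0,0,0],[0,4,0.8],1]
    - [[0,0,0],[0,4.4,0.88],1]
    - [[0,0,0],[0,4.8,0.96],1]
    - [[0,0,0],[0,4.8,0.96],1]
    - [[0,0,0],[0,4.8,0.96],1]

```text
time_s: 5.58
eef_pos: [0.5882, 0.1072, 0.063]
eef_rot: [2.925, 0.337, 0.035]
wrist_force: [0.3, 5.0, -1.1]
gripper_width: 0.131
```

Run:
```python
from h import *
go((.579,.151,.05),13.2)
from cell import r
g=r.grab_frame("side");f=r.grab_frame("top")
crop(g,205,165,125,95,6,"s6");crop(f,195,200,140,90,5,"t6")
p=r.state()["eef_pos"]-np.array([.5772,.1546,.0632]);a=np.radians(103.2);print("moved back",-p[0]*np.cos(a)-p[1]*np.sin(a))
```

```text
turn [11.35 -0.05 -0.04] shift [ 0.1  -4.64  0.39] pos [0.5882 0.1072 0.063 ] F [ 0.3  5.  -1.1] w 0.131 t 5.58
moved back 0.048661345729055054
```

View pics/s6.png

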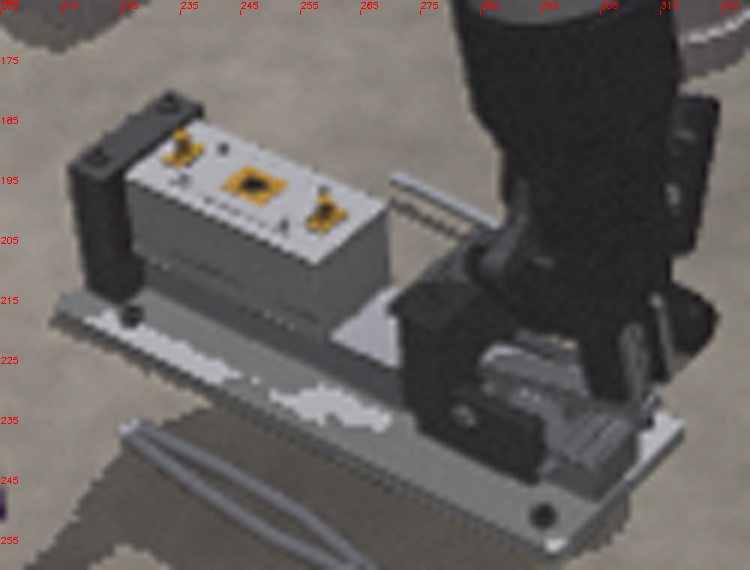

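View pics/t6.png

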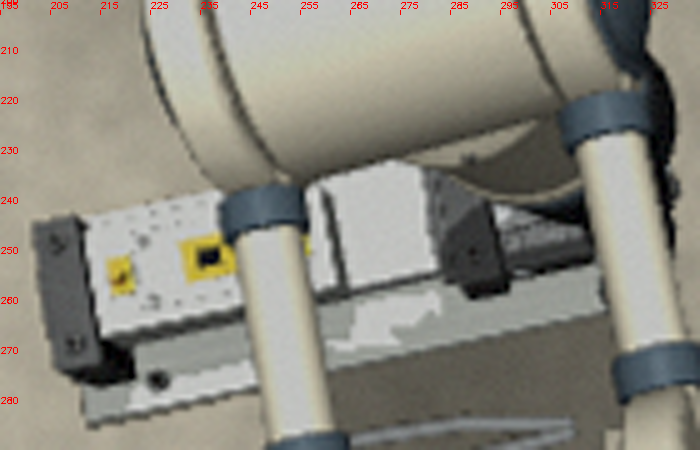

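The jaw is back at its stop: I moved it 48.7 mm, the fixture end is clear, and 5 N of reaction shows. Next I lower the pawl along the arc and release.

servo_tool:
  targets:
    - [[2.9,0,0],[0,0.03,0.33],1]
    - [[5.7,0,0],[0,0.08,0.67],1]
    - [[8.6,0,0],[0,0.13,1.0],1]
    - [[11.4,0,0],[0,0.17,1.32],1]
    - [[11.4,0,0],[0,0.17,1.32],1]
    - [[11.4,0,0],[0,0.17,1.32],0.1]
    - [[11.4,0,0],[0,0.17,1.32],0.1]
    - [[11.4,0,0],[0,0.17,1.32],0.1]
    - [[11.4,0,0],[0,0.17,1.32],0.1]

```text
time_s: 6.8
eef_pos: [0.5893, 0.1028, 0.0505]
eef_rot: [-3.121, -0.36, -0.002]
wrist_force: [-0.8, 0.5, 0.2]
gripper_width: 0.448
```

Run:
```python
from h import *
from cell import r
go((.5485,.292,.16),13.2)
```

```text
turn [-0.02 -0.06 -0.04] shift [  0.34 -19.35 -10.95] pos [0.5893 0.1028 0.0505] F [-0.8  0.5  0.2] w 0.448 t 6.8
```

servo_tool:
  targets:
    - [[0,0,0],[0,0,-3],0.1]
    - [[0,0,0],[0,0,-7],0.1]
    - [[0,0,0],[0,0,-11],0]
    - [[0,0,0],[0,-5,-11.5],-1]
    - [[0,0,0],[0.1,-10,-11.5],-1]
    - [[0,0,0],[0.3,-15,-11],-1]
    - [[0,0,0],[0.3,-19.35,-11],-1]
    - [[0,0,0],[0.3,-19.35,-11],-1]
    - [[0,0,0],[0.3,-19.35,-11],-1]
    - [[0,0,0],[0.3,-19.35,-11],-1]

```text
time_s: 8.05
eef_pos: [0.5485, 0.2907, 0.1607]
eef_rot: [-3.121, -0.358, -0.002]
wrist_force: [-0.2, 0.3, -0.3]
gripper_width: 0.996
```

Run:
```python
from h import *
from cell import r
go((.5485,.292,.038),13.2)
g=r.grab_frame("side");f=r.grab_frame("top")
crop(g,205,145,125,100,6,"s7");crop(f,195,200,140,90,5,"t7")
```

```text
turn [ 0.01 -0.07 -0.13] shift [ 1.000e-02 -1.300e-01  1.227e+01] pos [0.5485 0.2907 0.1607] F [-0.2  0.3 -0.3] w 0.996 t 8.05
```

View pics/s7.png

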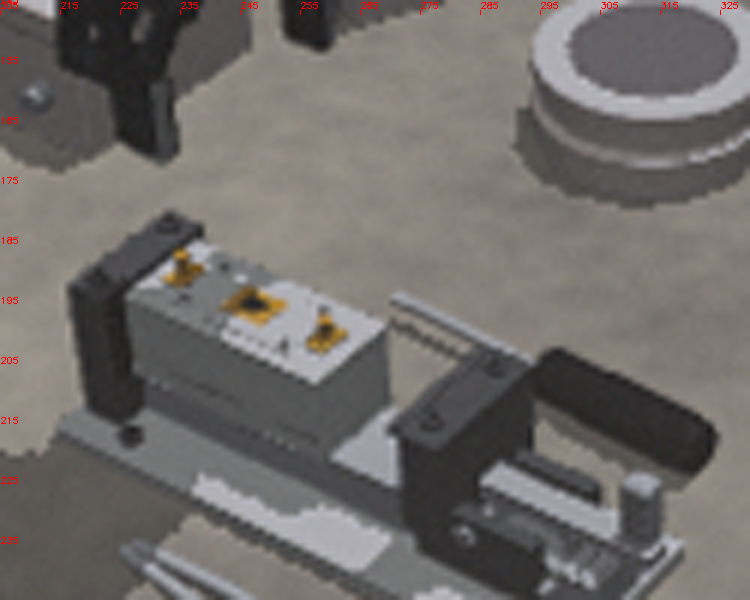

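View pics/t7.png

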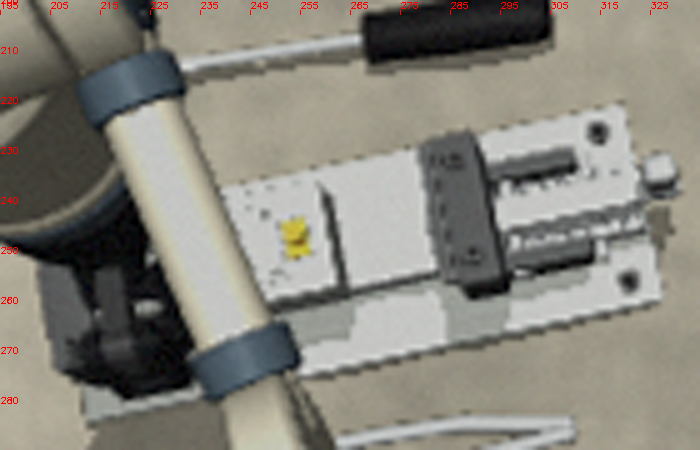

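The pawl is down (tail upright at (312,228) in side), the jaw is back and the fixture hasn't moved. I'll descend over the fixture.

servo_tool:
  targets:
    - [[0,0,0],[0,-0.13,4],-1]
    - [[0,0,0],[0,-0.13,7.5],-1]
    - [[0,0,0],[0,-0.13,10],-1]
    - [[0,0,0],[0,-0.13,12.3],-1]
    - [[0,0,0],[0,-0.13,12.3],-1]
    - [[0,0,0],[0,-0.13,12.3],-1]

```text
time_s: 8.9
eef_pos: [0.5491, 0.2919, 0.0389]
eef_rot: [-3.121, -0.356, -0.004]
wrist_force: [0.6, 0.5, 0.5]
gripper_width: 0.998
```

Run:
```python
from h import *
from cell import r
go((.5485,.292,.038),13.2)
g=r.grab_frame("side")
crop(g,205,145,125,100,6,"s8")
```

```text
turn [-0.02 -0.16 -0.18] shift [-0.06 -0.03  0.09] pos [0.5491 0.2919 0.0389] F [0.6 0.5 0.5] w 0.998 t 8.9
```

View pics/s8.png

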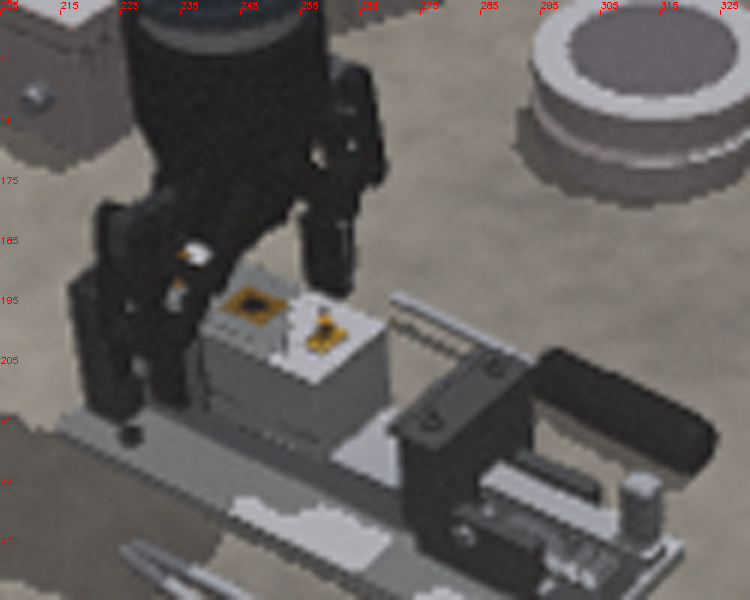

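servo_tool:
  targets:
    - [[0,0,0],[0,0,0],1]
    - [[0,0,0],[0,0,0],1]
    - [[0,0,0],[0,0,0],1]
    - [[0,0,0],[0,0,0],1]
    - [[0,0,0],[0,0,0],1]
    - [[0,0,0],[0,0,0],1]
  force: 60

```text
time_s: 9.7
eef_pos: [0.5496, 0.2923, 0.0407]
eef_rot: [-3.12, -0.356, -0.007]
wrist_force: [-0.8, -0.8, 4.8]
gripper_width: 0.532
```

Run:
```python
from h import *
from cell import r
go((.5485,.292,.038),13.2)
g=r.grab_frame("side")
crop(g,205,145,125,100,6,"s9")
```

```text
turn [-0.05 -0.28 -0.17] shift [-0.12  0.01  0.26] pos [0.5496 0.2923 0.0407] F [-0.8 -0.8  4.8] w 0.532 t 9.7
```

View pics/s9.png

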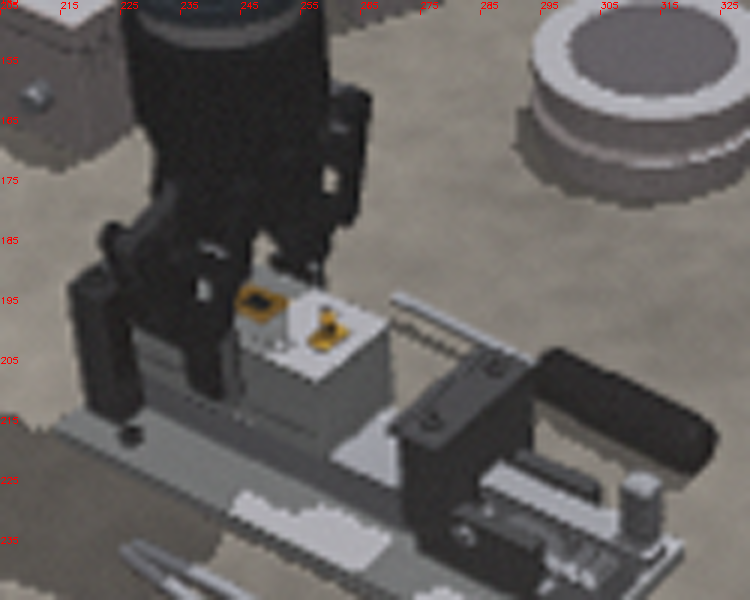

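Gripped, with opening 0.532 ≈ 45 mm. I lift gently, easing 2 mm away from the fixed jaw.

servo_tool:
  targets:
    - [[0,0,0],[0,0.1,-0.3],1]
    - [[0,0,0],[0,0.2,-1],1]
    - [[0,0,0],[0,0.3,-2.5],1]
    - [[0,0,0],[0,0.3,-5],1]
    - [[0,0,0],[0,0.3,-8],1]
    - [[0,0,0],[0,0.3,-11],1]
    - [[0,0,0],[0,0.3,-12],1]
    - [[0,0,0],[0,0.3,-12],1]

```text
time_s: 10.75
eef_pos: [0.55, 0.2893, 0.1614]
eef_rot: [-3.119, -0.356, -0.01]
wrist_force: [0.3, -0.4, -4.1]
gripper_width: 0.528
```

Run:
```python
from h import *
from cell import r
go((.549,-.211,.17),-10)
go((.549,-.211,.17),13.2)
g=r.grab_frame("side")
crop(g,205,105,125,100,6,"s10")
```

```text
turn [-0.14 -0.35 23.03] shift [-11.38  48.71  -0.99] pos [0.55   0.2893 0.1614] F [ 0.3 -0.4 -4.1] w 0.528 t 10.75
turn [-0.07 -0.37 -0.17] shift [-11.38  48.71  -0.99] pos [0.55   0.2893 0.1614] F [ 0.3 -0.4 -4.1] w 0.528 t 10.75
```

View pics/s10.png

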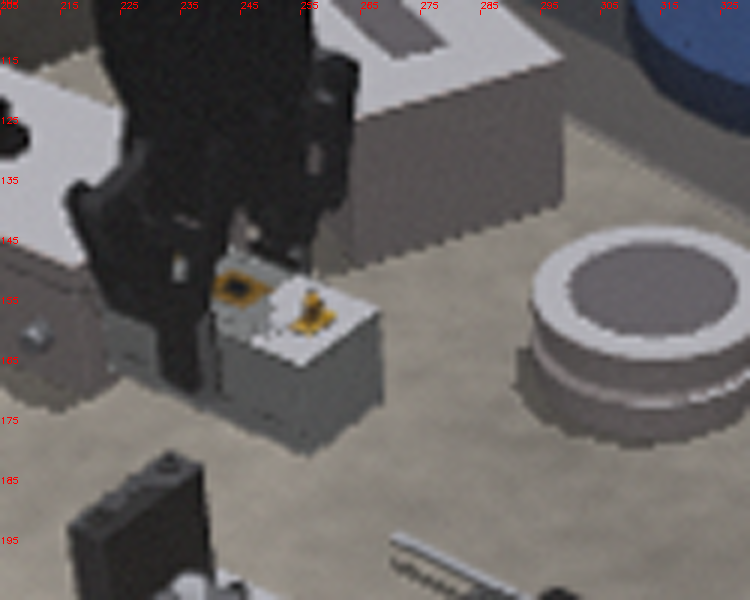

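servo_tool:
  targets:
    - [[0,0,0],[-0.4,1.5,-0.5],1]
    - [[0,0,0],[-1.1,4.5,-1],1]
    - [[0,0,0],[-2,8.6,-1],1]
    - [[0,0,0],[-3.1,13.3,-1],1]
    - [[0,0,0],[-4.3,18.4,-1],1]
    - [[0,0,0],[-5.6,23.8,-1],1]
    - [[0,0,0],[-6.8,29.2,-1],1]
    - [[0,0,0],[-8,34.4,-1],1]
    - [[0,0,0],[-9.2,39.2,-1],1]
    - [[0,0,0],[-10.1,43.2,-1],1]
    - [[0,0,0],[-10.8,46.3,-1],1]
    - [[0,0,0],[-11.2,48,-1],1]
    - [[0,-0.3,0],[-11.4,48.7,-1],1]
    - [[0,-0.3,0],[-11.4,48.7,-1],1]
    - [[0,-0.3,0],[-11.4,48.7,-1],1]
    - [[0,-0.3,0],[-11.4,48.7,-1],1]

```text
time_s: 12.8
eef_pos: [0.5485, -0.2102, 0.1692]
eef_rot: [-3.12, -0.359, 0.002]
wrist_force: [-0.4, 0.3, -4.9]
gripper_width: 0.533
```

Run:
```python
from h import *
from cell import r
go((.549,-.211,.08),13.2)
g=r.grab_frame("side");f=r.grab_frame("top")
pickle.dump(f,open("top11.pkl","wb"));pickle.dump(g,open("side11.pkl","wb"))
crop(g,340,200,130,120,6,"s11");crop(f,420,170,120,120,5,"t11")
```

```text
turn [-0.05  0.05 -0.08] shift [0.04 0.1  8.92] pos [ 0.5485 -0.2102  0.1692] F [-0.4  0.3 -4.9] w 0.533 t 12.8
```

View pics/s11.png

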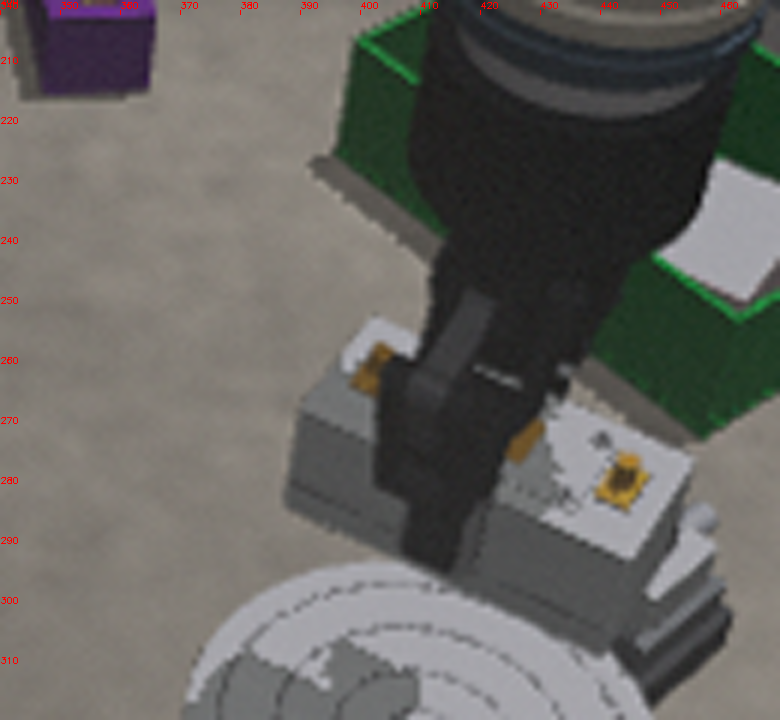

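View pics/t11.png

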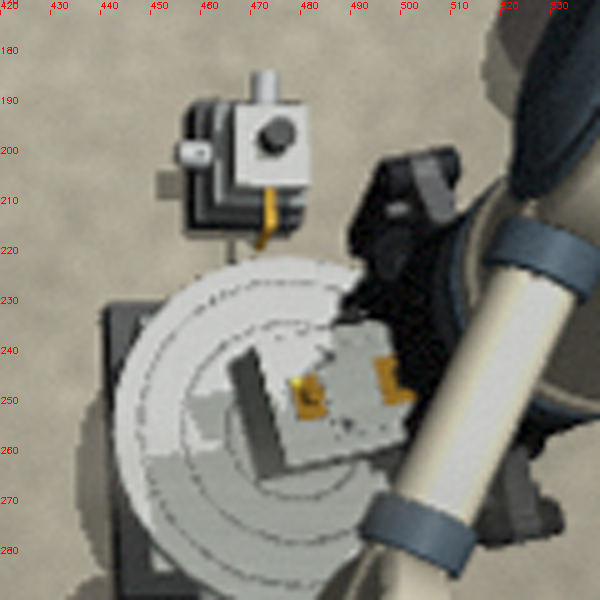

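Run:
```python
from h import *
t=load("top11");s=load("side11")
print(tri(t,(481,249),s,(401.5,262)))
print(plane(s,401.5,262,.2025),plane(s,443,280,.2025),"mid",(plane(s,401.5,262,.2025)+plane(s,443,280,.2025))/2)
print(plane(t,481,249,.2025))
# box bottom left corner side view near: (287,505)/6 ; right bottom near (605,655)/6
B=lambda u,v:plane(s,u/6+340,v/6+200,.1605)
a,b=B(285,502),B(607,657);print(a,b,np.linalg.norm(a-b),(a+b)/2)
```

```text
(array([ 0.53988167, -0.1737802 ,  0.20341154]), np.float64(0.0025716055751929183))
[ 0.53939139 -0.17271275  0.2025    ] [ 0.55784324 -0.24534181  0.2025    ] mid [ 0.54861732 -0.20902728  0.2025    ]
[ 0.54104162 -0.17494984  0.2025    ]
[ 0.51631256 -0.16763018  0.1605    ] [ 0.53869991 -0.26548635  0.1605    ] 0.10038437776215903 [ 0.52750623 -0.21655827  0.1605    ]
```

The held box's centre coincides with the TCP within 2 mm, and it sits over the chuck centre. I expect contact at a TCP z of about 0.0707, so I'll descend to about 0.077 first.

servo_tool:
  targets:
    - [[0,0,0],[0,0.1,2],1]
    - [[0,0,0],[0,0.1,4.5],1]
    - [[0,0,0],[0,0.1,6.8],1]
    - [[0,0,0],[0,0.1,8.4],1]
    - [[0,0,0],[0,0.1,9.1],1]
    - [[0,0,0],[0,0.1,9.1],1]
    - [[0,0,0],[0,0.1,9.1],1]
    - [[0,0,0],[0,0.1,9.1],1]

```text
time_s: 13.9
eef_pos: [0.5491, -0.2117, 0.0793]
eef_rot: [3.121, 0.358, 0.001]
wrist_force: [-0.2, 0.1, -4.6]
gripper_width: 0.526
```

Run:
```python
from h import *
from cell import r
go((.549,-.211,.071),13.2)
g=r.grab_frame("side");crop(g,340,240,130,100,6,"s12")
```

```text
turn [ 0.03 -0.03 -0.11] shift [ 0.   -0.07  0.83] pos [ 0.5491 -0.2117  0.0793] F [-0.2  0.1 -4.6] w 0.526 t 13.9
```

View pics/s12.png

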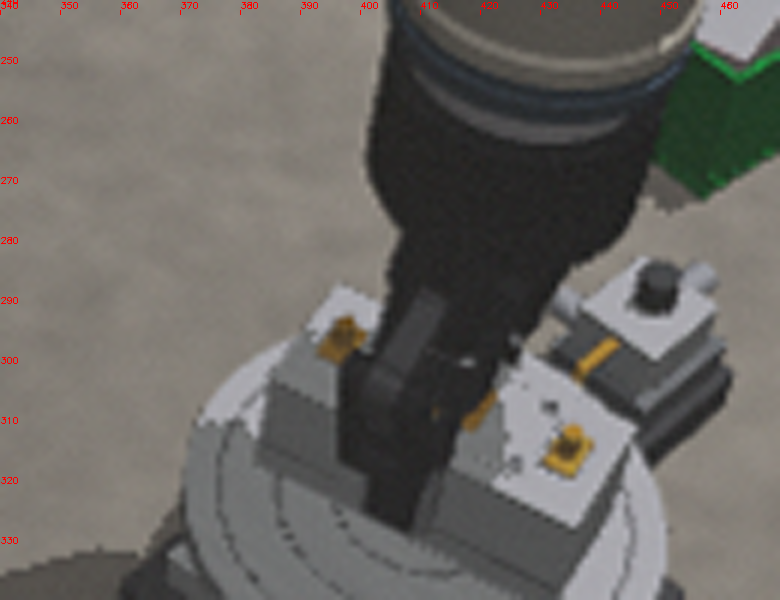

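servo_tool:
  targets:
    - [[0,0,0],[0,-0.05,0.15],1]
    - [[0,0,0],[0,-0.05,0.3],1]
    - [[0,0,0],[0,-0.05,0.45],1]
    - [[0,0,0],[0,-0.05,0.6],1]
    - [[0,0,0],[0,-0.05,0.7],1]
    - [[0,0,0],[0,-0.05,0.7],1]
    - [[0,0,0],[0,-0.05,0.7],1]

```text
time_s: 14.82
eef_pos: [0.5489, -0.2112, 0.0722]
eef_rot: [3.121, 0.358, 0.001]
wrist_force: [0.3, -0.2, -4.7]
gripper_width: 0.532
```

No contact yet (still −4.7 N). I'll continue in fine steps.

servo_tool:
  targets:
    - [[0,0,0],[0,0,0.05],1]
    - [[0,0,0],[0,0,0.1],1]
    - [[0,0,0],[0,0,0.15],1]
    - [[0,0,0],[0,0,0.15],1]

```text
time_s: 15.32
eef_pos: [0.5489, -0.2112, 0.0707]
eef_rot: [3.121, 0.358, 0.001]
wrist_force: [0.0, -0.1, -4.9]
gripper_width: 0.53
```

servo_tool:
  targets:
    - [[0,0,0],[0,0,0.05],1]
    - [[0,0,0],[0,0,0.1],1]
    - [[0,0,0],[0,0,0.1],1]

```text
time_s: 15.7
eef_pos: [0.549, -0.2112, 0.0706]
eef_rot: [3.121, 0.358, 0.001]
wrist_force: [-3.7, 1.7, 3.9]
gripper_width: 0.535
```

Run:
```python
from h import *
from cell import r
go((.549,-.211,.071),13.2)
g=r.grab_frame("side");crop(g,370,270,100,80,8,"s13")
```

```text
turn [ 0.04 -0.04 -0.11] shift [ 0.01 -0.02 -0.04] pos [ 0.549  -0.2112  0.0706] F [-3.7  1.7  3.9] w 0.535 t 15.7
```

View pics/s13.png

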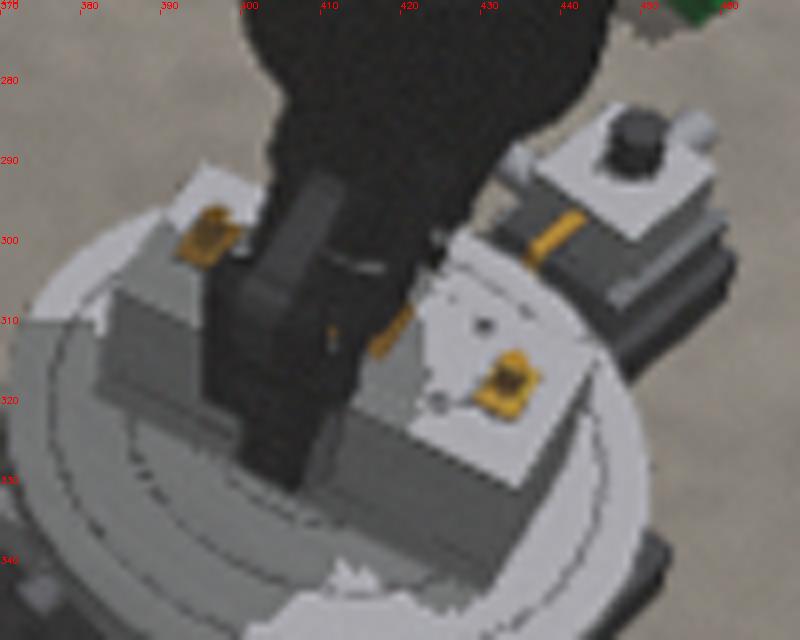

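The fixture is on the chuck: the force went from −4.9 to +3.9 N. I'll open gently.

servo_tool:
  targets:
    - [[0,0,0],[0,0,0],-0.15]
    - [[0,0,0],[0,0,0],-0.4]
    - [[0,0,0],[0,0,0],-1]
    - [[0,0,0],[0,0,0],-1]
    - [[0,0,0],[0,0,0],-1]
    - [[0,0,0],[0,0,0],-1]
  force: 20

```text
time_s: 16.5
eef_pos: [0.549, -0.2112, 0.0707]
eef_rot: [3.12, 0.358, 0.001]
wrist_force: [0.3, -0.1, -0.6]
gripper_width: 1.001
```

Run:
```python
from h import *
from cell import r
go((.549,-.211,.071),13.2)
g=r.grab_frame("side");crop(g,370,270,100,80,8,"s14")
```

```text
turn [ 0.04 -0.05 -0.11] shift [ 0.01 -0.02 -0.03] pos [ 0.549  -0.2112  0.0707] F [ 0.3 -0.1 -0.6] w 1.001 t 16.5
```

View pics/s14.png

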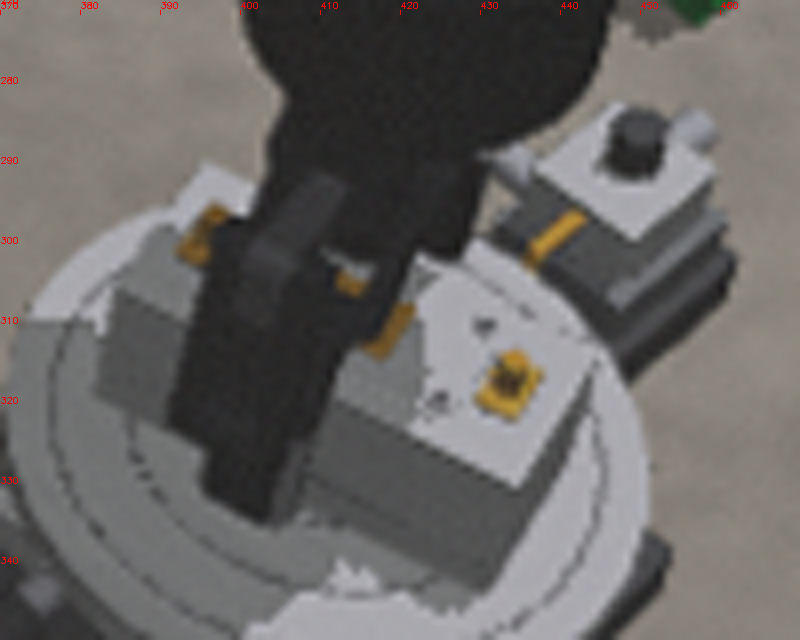

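Released, and the fixture stayed put. I'll retreat straight up, then away toward the base side so the view is clear.

servo_tool:
  targets:
    - [[0,0,0],[0,0,-2],-1]
    - [[0,0,0],[0,0,-5],-1]
    - [[0,0,0],[0,0,-10],-1]
    - [[0,0,0],[0,0,-15],-1]
    - [[0,0,0],[-1,-5,-17],-1]
    - [[0,0,0],[-3,-11,-17],-1]
    - [[0,0,0],[-7,-17,-17],-1]
    - [[0,0,0],[-10,-20,-17],-1]
    - [[0,0,0],[-10,-20,-17],-1]
    - [[0,0,0],[-10,-20,-17],-1]

```text
time_s: 17.8
eef_pos: [0.4064, -0.0391, 0.2419]
eef_rot: [3.119, 0.358, 0.006]
wrist_force: [-0.1, -0.7, 0.1]
gripper_width: 1.0
```

Run:
```python
from h import *
from cell import r
go((.549,-.211,.071),13.2)
g=r.grab_frame("side");f=r.grab_frame("top")
for n,k in(("top15",f),("side15",g)):
    pickle.dump(k,open(n+".pkl","wb"));cv2.imwrite(f"pics/{n}.png",k["pixels"][:,:,::-1])
for k,b in((f,(440,220,520,300)),(g,(365,280,455,365))):
    hsv=cv2.cvtColor(k["pixels"],cv2.COLOR_RGB2HSV);m=cv2.inRange(hsv,(15,120,100),(35,255,255));q=np.zeros_like(m);q[b[1]:b[3],b[0]:b[2]]=m[b[1]:b[3],b[0]:b[2]]
    n,l,st,c=cv2.connectedComponentsWithStats(q)
    for i in range(1,n):
        if st[i,4]>3:print(c[i].round(1),st[i,4],plane(k,*c[i],.104).round(4))
```

```text
turn [ 0.12 -0.2  -0.09] shift [ 9.93 19.95 17.17] pos [ 0.4064 -0.0391  0.2419] F [-0.1 -0.7  0.1] w 1.0 t 17.8
[503.4 249.2] 32 [ 0.5581 -0.2486  0.104 ]
[485.2 252.8] 65 [ 0.55   -0.2123  0.104 ]
[467.2 256.5] 31 [ 0.5417 -0.1763  0.104 ]
[396.  299.6] 23 [ 0.5415 -0.1749  0.104 ]
[438.6 299.2] 17 [ 0.6008 -0.2273  0.104 ]
[414.2 308.8] 64 [ 0.5494 -0.2113  0.104 ]
[433.4 317.9] 28 [ 0.5585 -0.2473  0.104 ]
```

View pics/top15.png

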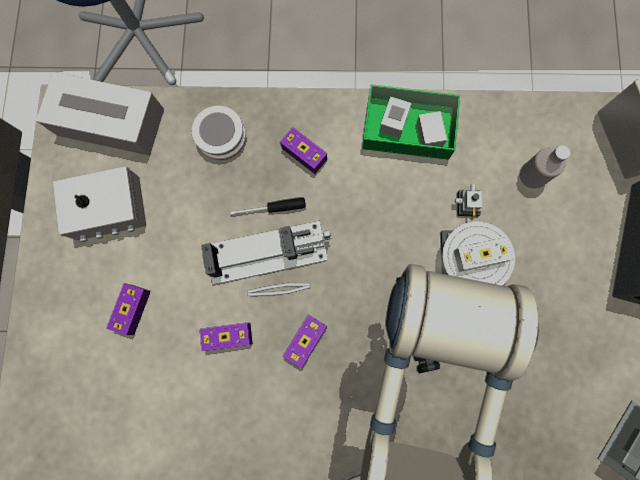

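View pics/side15.png

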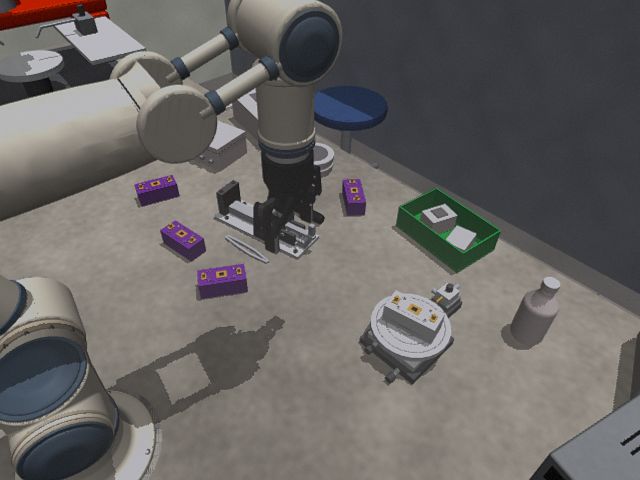

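In both views the fixture's centre pad is at (485,253) in top and (414,309) in side, about (0.550,-0.212). That is within about 1 mm of the chuck centre, and the box lies flat. In top the jaw is back and the tail is at its rear position, and the other things are where they were. I'm handing in.

Run:
```python
from cell import r
print(abs(r.state()["qvel"]).max());r.finish_job()
```

```text
0.017783140907835063
the job is handed in; nothing more can be done
```

The fixture is out of the clamp and standing flat on the chuck, and I handed the job in at about 18 s of the 58 s allowed. No verdict comes back, so what follows is from my own checks.

- **Clamp:** I gripped the pawl's tail and lifted it along its arc to about 0.2 rad. I then drew the jaw back 48.7 mm until it met the stop, and lowered and released the pawl. A picture afterwards showed the jaw back and the tail upright.
- **Fixture:** I gripped it across the 46 mm (opening read about 45 mm), lifted it clear and lowered it onto the chuck in steps of about 0.5 mm. Contact showed as a change of about 9 N at the wrist, and it did not move when I opened the fingers.
- **Last checks:** Both cameras put the fixture's centre at about (0.550, -0.212), within about 1 mm of the chuck's centre. It looks flat, the gripper is clear, and the other things on the bench look unmoved.
- **What disagreed:** The two cameras differed by 2–4 mm on the clamp and tail. Some moves first ended about 4–5 mm off target, and I corrected the one that mattered before gripping the tail.

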